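Build the setter and hold the kiln lid open

TASK

We are about to load the cold bench kiln. Finish the setter on the buff kiln shelf: lay the two loose white bars flat on top of the two bars already there, square across them, centred, and as far apart as the lower two, so that the four make an even noughts-and-crosses grid on the shelf. Then lift the kiln lid by its handle to 45 degrees (it has no stay: do not let it drop back) and finish while still holding it there by the handle, so that a colleague can lower the shelf in; leave everything else on the bench where it stands.

Things in the scene. Friction and masses are not known exactly. Their poses are not given: they have to be found in the camera images.
- kiln_shelf: square buff kiln shelf (batt), 140 x 140 x 10 mm, lying flat and firm on the bench, to the left or the right of the middle; origin at the centre of its underside, z up. The two lower bars lie on it along its x axis, about 35 mm either side of its centre line; the two loose bars belong across them along its y axis, 35 mm either side of the centre (70 mm apart, centre to centre), their undersides 24 mm above the bench
- low_bar_a: lower white alumina setter bar, 120 long x 14 wide x 14 high (mm), about 55 g; origin at the centre of its underside, x along its length, z up; it lies on the shelf already, on the +y side
- low_bar_b: lower white alumina setter bar, 120 long x 14 wide x 14 high (mm), about 55 g; origin at the centre of its underside, x along its length, z up; it lies on the shelf already, on the -y side
- bar_a: loose white alumina setter bar, 120 long x 14 wide x 14 high (mm), about 55 g; origin at the centre of its underside, x along its length, z up; it lies on the bench between kiln and shelf, nearer the robot
- bar_b: loose white alumina setter bar, 120 long x 14 wide x 14 high (mm), about 55 g; origin at the centre of its underside, x along its length, z up; it lies on the bench between kiln and shelf, farther from the robot
- kiln: slate-grey clamshell bench kiln, on the other side of the middle from the shelf: case 240 deep (x) x 260 wide (y), 150 high with its lid shut, standing fast on the bench; origin at the centre of its underside, z up, its front with the handle and the black control panel looks along its own -x
- kiln_hinge (a point): middle of the lid's hinge line, at the top of the base's back edge (120 mm behind the kiln's origin, 100 mm above the bench); the hinge line runs along this point's y axis, its -x axis points to the kiln's front
- kiln_lid (a joint): angle of the kiln lid about the hinge, rad: 0 shut, 0.785 is 45 degrees, stop at 1.35. The lid (240 x 260 x 50 mm, about 0.85 kg with its handle) turns freely and falls shut when let go
- lid_handle (a point): round black handle bar, 16 mm thick, 130 long (y), parallel to the hinge; origin at the middle of the bar, turning with the lid. Shut, it lies 292 mm before the hinge and 25 mm above it, so 125 mm above the bench and 25 mm below the lid's top, 52 mm out from the lid's front face on a flat steel bracket at each end (106 mm clear between the brackets), open above and below: there are 44 mm between bar and lid for a finger. The bar can turn between fingers that grip it across
- mug: bystander: lime-green mug, 80 wide, 92 high, with a handle on one side (mm); origin at the centre of its underside
- file_block: bystander: beech block 75 x 75 x 65 with needle files standing in it, 140 high in all (mm); origin at the centre of its underside
- tape: bystander: roll of cream masking tape lying flat, 100 across, 24 high (mm); origin at the centre of its underside
- biscuit_tin: bystander: round navy-blue tin, 164 across, 58 high (mm); origin at the centre of its underside
- hammer: bystander: jeweller's hammer lying flat, 250 long; its x axis runs from the handle towards the head (mm); origin at the centre of its underside
- ring_clamp: bystander: beech ring clamp with a brass collar, lying flat, 130 x 29 x 24 (mm); origin at the centre of its underside
- findings_pot: bystander: small clear pot with a white lid, 60 across, 40 high (mm); origin at the centre of its underside
Not all that is in view belongs to the job. Leave any purple look-alike of the bar_a alone.

How it is judged:
On the way, in this order (a step that is already met when the one before it is completed fails the run):
1. both loose bars lie across the two lower bars, one on each side, let go and at rest, with the lid still shut (((x of bar_a in the frame of kiln_shelf between 0.019 and 0.051 m and y of bar_a in the frame of kiln_shelf between -0.02 and 0.02 m and z of bar_a in the frame of kiln_shelf between 0.0215 and 0.027 m and angle between the x axis of each of bar_a, bar_b and the y axis of kiln_shelf, either way round below 0.175 rad and linear speed of each of bar_a, bar_b below 0.03 m/s and contact force between the fingers and bar_a below 0.05 N and x of bar_b in the frame of kiln_shelf between -0.051 and -0.019 m and y of bar_b in the frame of kiln_shelf between -0.02 and 0.02 m and z of bar_b in the frame of kiln_shelf between 0.0215 and 0.027 m and contact force between the fingers and bar_b below 0.05 N) or (x of bar_a in the frame of kiln_shelf between -0.051 and -0.019 m and y of bar_a in the frame of kiln_shelf between -0.02 and 0.02 m and z of bar_a in the frame of kiln_shelf between 0.0215 and 0.027 m and angle between the x axis of each of bar_a, bar_b and the y axis of kiln_shelf, either way round below 0.175 rad and linear speed of each of bar_a, bar_b below 0.03 m/s and contact force between the fingers and bar_a below 0.05 N and x of bar_b in the frame of kiln_shelf between 0.019 and 0.051 m and y of bar_b in the frame of kiln_shelf between -0.02 and 0.02 m and z of bar_b in the frame of kiln_shelf between 0.0215 and 0.027 m and contact force between the fingers and bar_b below 0.05 N)) and x of low_bar_a in the frame of kiln_shelf between -0.018 and 0.018 m and y of low_bar_a in the frame of kiln_shelf between 0.022 and 0.048 m and z of low_bar_a in the frame of kiln_shelf between 0.008 and 0.013 m and angle between the x axis of each of low_bar_a, low_bar_b and the x axis of kiln_shelf, either way round below 0.175 rad and x of low_bar_b in the frame of kiln_shelf between -0.018 and 0.018 m and y of low_bar_b in the frame of kiln_shelf between -0.048 and -0.022 m and z of low_bar_b in the frame of kiln_shelf between 0.008 and 0.013 m and value of joint kiln_lid below 0.05 rad), for 0.3 s.
2. the lid is being lifted by its handle (value of joint kiln_lid above 0.2 rad and contact force between the fingers and lid_handle_bar above 0.5 N), for 0.2 s.
At the end, for the whole second after the job is handed in: Fingers hold the lid by its handle (1 N or more), still, at 45 +-5 degrees. Upper bars flat on the lower two, released: square across +-10 degrees, centred +-20 mm, 35 +-16 mm either side of the shelf's centre. Lower bars still flat in place: +-13 mm sideways, +-18 mm lengthwise, +-10 degrees (((x of bar_a in the frame of kiln_shelf between 0.019 and 0.051 m and y of bar_a in the frame of kiln_shelf between -0.02 and 0.02 m and z of bar_a in the frame of kiln_shelf between 0.0215 and 0.027 m and angle between the x axis of each of bar_a, bar_b and the y axis of kiln_shelf, either way round below 0.175 rad and linear speed of each of bar_a, bar_b below 0.03 m/s and contact force between the fingers and bar_a below 0.05 N and x of bar_b in the frame of kiln_shelf between -0.051 and -0.019 m and y of bar_b in the frame of kiln_shelf between -0.02 and 0.02 m and z of bar_b in the frame of kiln_shelf between 0.0215 and 0.027 m and contact force between the fingers and bar_b below 0.05 N) or (x of bar_a in the frame of kiln_shelf between -0.051 and -0.019 m and y of bar_a in the frame of kiln_shelf between -0.02 and 0.02 m and z of bar_a in the frame of kiln_shelf between 0.0215 and 0.027 m and angle between the x axis of each of bar_a, bar_b and the y axis of kiln_shelf, either way round below 0.175 rad and linear speed of each of bar_a, bar_b below 0.03 m/s and contact force between the fingers and bar_a below 0.05 N and x of bar_b in the frame of kiln_shelf between 0.019 and 0.051 m and y of bar_b in the frame of kiln_shelf between -0.02 and 0.02 m and z of bar_b in the frame of kiln_shelf between 0.0215 and 0.027 m and contact force between the fingers and bar_b below 0.05 N)) and x of low_bar_a in the frame of kiln_shelf between -0.018 and 0.018 m and y of low_bar_a in the frame of kiln_shelf between 0.022 and 0.048 m and z of low_bar_a in the frame of kiln_shelf between 0.008 and 0.013 m and angle between the x axis of each of low_bar_a, low_bar_b and the x axis of kiln_shelf, either way round below 0.175 rad and x of low_bar_b in the frame of kiln_shelf between -0.018 and 0.018 m and y of low_bar_b in the frame of kiln_shelf between -0.048 and -0.022 m and z of low_bar_b in the frame of kiln_shelf between 0.008 and 0.013 m and value of joint kiln_lid between 0.6981 and 0.8727 rad and velocity of joint kiln_lid between -0.05 and 0.05 rad/s and contact force between the fingers and lid_handle_bar above 1 N); the arm keeps its last pose, push and grip.
It fails at once if a bystander is shifted by more than 25 mm or tipped (distance of any of mug, file_block, tape, biscuit_tin, hammer, ring_clamp, findings_pot from where it was at the start of the episode above 0.025 m or angle between any of mug, file_block, tape, biscuit_tin, hammer, ring_clamp, findings_pot's own z axis and vertical above 0.3 rad).
It fails at once if the lid, once lifted, is let drop (falls faster than 1 rad/s while more than 6 degrees open) (velocity of joint kiln_lid below -1 rad/s and value of joint kiln_lid above 0.105 rad).
It also fails if it takes over 72 s, if anything falls off the work surface, if the arm or the gripper's body presses on something with over 40 N, if the wrist force passes 120 N, or if a joint passes its speed limit or range.

ROBOT

A 6-joint arm with a two-finger parallel gripper is mounted at the origin on the work surface. World frame = base frame: x ahead of the robot, y to its left, z up, the work surface at z = 0. Lengths are in m, angles in rad, forces in N, time in s.
With the tool pointing down it reaches from about 0.3 to 0.775 m from the base axis. Payload 14.6 kg.
Tool frame: the origin (TCP) lies at the very end of the fingers, on their centre line; the grasp point (between the pads) lies 19 mm behind it; y points along the fingers, x is the direction in which the jaws open and shut, and the axes are right-handed (so a half turn about y gives the same grasp; the last joint's range is limited). The gripper opens to 94 mm and grips with 3 to 60 N. Pads are 16 mm wide; open, the fingers measure 119 mm over their backs; the gripper's body (75 mm by 177 mm) begins 78 mm behind the grasp point.
Start: joints at [1.066, 0.3, 1.521, -0, 1.321, -0.067], TCP at [0.233, 0.498, 0.205] pointing down, gripper open.
Joint ranges: [-3.03, 3.03], [-0.79, 2.21], [0.23, 2.52], [-1.04, 4.18], [0, 3.07], [-2.55, 2.55]. Speed limits (rad/s): [2.22, 2.22, 2.57, 3.14, 3.14, 3.14].

INTERFACE

Orientations are given as [roll, pitch, yaw] about the fixed x, y, z axes, in that order (R = Rz(yaw) Ry(pitch) Rx(roll)).
In Python, from station import * gives the robot as it stands.
- The arm moves only by the tool send_rows, never from a script. Its argument "series" is text: rows parted by semicolons, each of 7 numbers parted by spaces: the turn, a rotation vector about the tool's x, y, z in units of 5 degrees (1.0 is 5 degrees), then the shift along the tool's x, y, z in cm, then the opening, from -1 (shut) to 1 (fully open). A call has exactly 10 rows; each row is the pose to reach, as a shift and turn from the pose commanded when the call began, along the tool's axes at that moment; what a row does not reach only later rows make up. A row lasts 1/12 s, in which the tool goes at most 41.7 mm and 7.16 degrees, less where a joint would pass 70% of its speed; a pose out of reach is approached as far as the arm can. A call with a gripper value outside its range is refused whole. The fingers move at their own pace and stop on an object; "newtons" is the grip in N (left out, the last holds). Time passes only in rows, so rows that repeat a pose let the fingers close, or fill a call up. It gives the time, the measured TCP pose, the force and the opening at its end, in the units of the state.
- get_obs(): the state, without advancing time (a new reading comes with each control period).
- camera(name): name is "scene" or "top" or "wrist"; returns the picture (420x560x3 uint8, red, green, blue); there is no depth.
- camera_info(name): a dict with "K" (3x3 intrinsics, pixels), "k1" (the pictures are not rectified: a ray, as slopes to the right and down, at radius r is drawn at 1 + k1 r^2 times it, then the intrinsics apply), "R" (3x3) and "t" (3): a world point X has camera coordinates R X + t; the wrist camera has in their place "mount" (4x4, takes a point from camera to tool coordinates, whose origin is the TCP and whose axes are the tool frame's). Camera axes: x right, y down, z forward; pixel columns grow to the right and rows downward; lengths in m; the calibration is good to about 2 mm. A picture is of the moment at which its call begins: read the wrist's pose just before it. camera_info takes no time and is no camera call.
- hand_in(): hands the job in, once; it reports no verdict.
The state is a dict: "time_s": time; "qpos": joint angles; "joint_vel": joint speeds; "tau": joint torques, N m; "ee_pos": TCP position; "eef_rot": TCP orientation; "force": force on the tool from outside, world axes, zero at the start; "moment": the same for the moment, N m; "grip_width": finger opening in m.
Only numpy, scipy, OpenCV 4.12 (cv2) and the standard library are available. Lean on these libraries where they do the work, as an engineer would, in place of code of your own. Each camera call takes 0.05 s, during which the arm holds its last target. There are 200 camera calls.

## Working session

There is one attempt and no reset: what is moved stays moved. The work goes in short steps, Python scripts to look and compute and a tool call to move; the robot and the scene stay as the last step left them, time stands still between calls to the robot, and variables do not carry over. Pictures are saved under pics/ and viewed, on a budget of 10 in all, crops included, one or two more only if the job needs it, and the job is handed in when it is done.

Besides the shell and the picture viewer there is one more tool, called by a JSON object that holds its "fn" and its "kwargs". send_rows: Moves the arm, as the interface text tells. Its arguments: {"type":"object","properties":{"series":{"type":"string"},"newtons":{"type":"number"}},"required":["series"]}

```bash
mkdir -p pics; ls; python3 - <<'E'
from station import *
import cv2
print(get_obs())
for n in("top","scene"):
    print(n,camera_info(n)); cv2.imwrite(f"pics/{n}0.png",camera(n)[:,:,::-1])
print(camera_info("wrist"))
E
```

```text
pics
{'time_s': 0.0, 'qpos': array([ 1.06640575e+00,  3.00468728e-01,  1.52162794e+00,  9.52281765e-06,
        1.32071549e+00, -6.65902102e-02]), 'joint_vel': array([ 0.00058363, -0.0010327 , -0.00036356,  0.00054914,  0.00070538,
       -0.00054109]), 'tau': array([ 6.97115302e-04, -5.31828153e+01, -3.52729511e+01,  7.08051352e-02,
        2.45550263e-02, -1.39454842e-04]), 'ee_pos': array([0.23302815, 0.49787792, 0.20486782]), 'eef_rot': array([-1.57070598e+00,  1.21618755e-03,  1.13299366e+00]), 'force': array([-0.27346681, -0.04881207, -0.45029799]), 'moment': array([ 0.0609709 , -0.01624329, -0.0291293 ]), 'grip_width': 0.09404304176030455}
top {'K': array([[422.08534574,   0.        , 284.91665797],
       [  0.        , 422.08534574, 209.587848  ],
       [  0.        ,   0.        ,   1.        ]]), 'k1': -0.022429280550454057, 'R': array([[-0.01218037, -0.99991905, -0.00367825],
       [-0.98792181,  0.01260234, -0.15443986],
       [ 0.15447371,  0.00175269, -0.98799534]]), 't': array([0.00592447, 0.58052523, 1.26031093])}
scene {'K': array([[545.55854984,   0.        , 28
[... 223 characters left out ...]
64832e-01, -1.01155802e-01, -7.64893333e-01],
       [-7.55527393e-01,  1.19333270e-01, -6.44156758e-01]]), 't': array([-0.08322643, -0.28796469,  2.21274495])}
{'K': array([[357.28025114,   0.        , 279.29696329],
       [  0.        , 357.28025114, 210.24479335],
       [  0.        ,   0.        ,   1.        ]]), 'k1': 0.017736823604905704, 'mount': array([[ 9.99999646e-01,  2.02422379e-04,  8.16849880e-04,
         4.16041150e-04],
       [-7.28082674e-04, -2.78670574e-01,  9.60386475e-01,
        -1.79829759e-01],
       [ 4.22035740e-04, -9.60386730e-01, -2.78670328e-01,
         8.21623815e-02],
       [ 0.00000000e+00,  0.00000000e+00,  0.00000000e+00,
         1.00000000e+00]])}
```

View pics/top0.png

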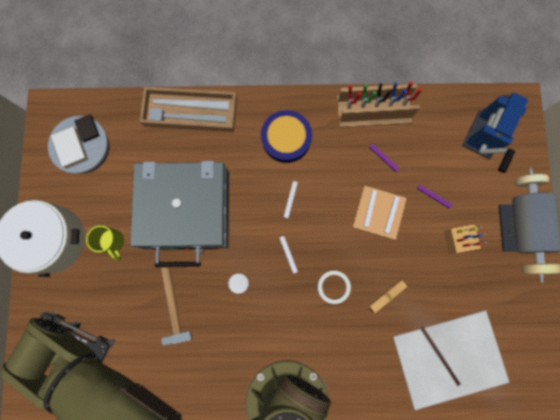

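View pics/scene0.png

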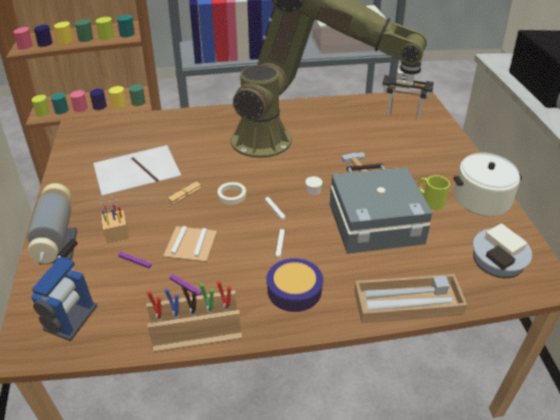

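The top view shows the kiln on the left, with its lid handle at about (178,263). The shelf is at (380,212) with its lower bars at (371,208) and (395,215).

Bar candidates are white (290,199), white (288,254), purple (383,157) and purple (434,196). The two white ones fit: right colour, and lying between kiln and shelf. (288,254) is nearer the robot, so it is bar_a, and (290,199) is bar_b.

```bash
cat > h.py <<'E'
from station import *
import cv2, numpy as np
from scipy.spatial.transform import Rotation as Ro
def cam(n,o=None):
    i=camera_info(n)
    if n!="wrist": return i,i["R"].T,-i["R"].T@i["t"]
    T=np.eye(4);T[:3,:3]=Ro.from_euler("xyz",o["eef_rot"]).as_matrix();T[:3,3]=o["ee_pos"];T=T@i["mount"]
    return i,T[:3,:3],T[:3,3]
def ray(C,p):
    i,Rw,c=C;K=i["K"];p=np.atleast_2d(np.float64(p))
    n=cv2.undistortPoints(p.reshape(-1,1,2),K,np.array([i["k1"],0,0,0.])).reshape(-1,2)
    return c,np.c_[n,np.ones(len(n))]@Rw.T
def onz(C,p,z):
    c,d=ray(C,p);return c+d*((z-c[2])/d[:,2])[:,None]
def pix(C,X):
    i,Rw,c=C;q=(np.atleast_2d(X)-c)@Rw;s=q[:,:2]/q[:,2:];s=s*(1+i["k1"]*(s**2).sum(1,keepdims=True))
    return s@i["K"][:2,:2].T+i["K"][:2,2]
def white(im,s=70,v=140):
    h=cv2.cvtColor(im,cv2.COLOR_RGB2HSV);return ((h[...,1]<s)&(h[...,2]>v)).astype(np.uint8)
def blobs(m,amin,amax):
    r=[]
    for c in cv2.findContours(m,cv2.RETR_EXTERNAL,cv2.CHAIN_APPROX_NONE)[0]:
        a=cv2.contourArea(c)
        if amin<a<amax: r.append((a,c[:,0,:].astype(float)))
    return r
def rect(P):
    (x,y),(w,h),a=cv2.minAreaRect(np.float32(P[:,:2]*1000))
    if w<h: w,h,a=h,w,a+90
    return np.round([x,y,w,h,(a+90)%180-90],1)   # mm, deg of long axis
def rows(pos,rpy,o=None):
    o=o or get_obs();R0=Ro.from_euler("xyz",o["eef_rot"])
    s=R0.inv().apply(np.array(pos)-o["ee_pos"])*100
    t=(R0.inv()*Ro.from_euler("xyz",rpy)).as_rotvec()/np.radians(5)
    return np.round(np.r_[t,s],2)
E
python3 - <<'E'
from h import *
im=cv2.imread("pics/top0.png")[:,:,::-1].copy();C=cam("top")
for a,c in blobs(white(im),60,1500):
    print(a,c.mean(0).round(),rect(onz(C,c,.014)),rect(onz(C,c,.024)))
h=cv2.cvtColor(im,cv2.COLOR_RGB2HSV)
m=((h[...,0]<22)&(h[...,1]>60)&(h[...,2]>175)).astype(np.uint8);m[:,:340]=0
for a,c in blobs(m,500,4000): print("shelf?",a,c.mean(0).round(),rect(onz(C,c,.01)))
m=(im.max(2)<45).astype(np.uint8);m[:250]=0;m[280:]=0;m[:,:150]=0;m[:,215:]=0
for a,c in blobs(m,40,4000): print("handle?",a,c.mean(0).round(),rect(onz(C,c,.125)))
sel=im[140:290,120:420]
cv2.imwrite("pics/crop0.png",cv2.resize(sel,(800,400),interpolation=3)[:,:,::-1])
E
```

```text
162.0 [176. 338.] [196.3 335.9  83.3  25.7 -83.6] [197.7 333.4  82.6  25.5 -83.6]
320.5 [238. 283.] [358.  146.4  62.1  60.9  89.4] [358.1 145.3  61.6  60.5  89.4]
856.5 [334. 287.] [ 343.9 -149.7  100.5   98.8   -1.4] [ 344.1 -148.6   99.7   98.    -1.4]
114.0 [542. 266.] [ 398.5 -808.3   80.7   35.9    5.9] [ 398.3 -802.2   80.1   35.6    5.9]
197.5 [288. 254.] [444.2  -9.6 122.8  18.9  20.4] [443.7  -9.5 121.9  18.7  20.4]
69.0 [176. 202.] [612.7 346.8  29.5  28.8   1.5] [611.  344.1  29.3  28.5   1.5]
180.5 [392. 215.] [ 566.1 -338.9  123.6   18.1  -19.4] [ 564.7 -336.3  122.7   18.   -19.4]
175.5 [370. 208.] [ 586.3 -271.   123.    18.   -15.3] [ 584.7 -269.   122.1   17.9  -15.3]
190.0 [290. 199.] [619.9 -18.6 121.5  19.7 -15.6] [618.1 -18.5 120.5  19.5 -15.6]
136.0 [536. 178.] [ 684.3 -810.6   72.3   35.4  -87.4] [ 682.  -804.5   71.7   35.1  -87.4]
175.0 [148. 170.] [720.3 439.   54.5  39.    2.1] [717.7 435.6  54.1  38.7   2.1]
173.5 [207. 170.] [719.2 248.1  56.5  38.7   1.1] [716.6 246.2  56.1  38.4   1.1]
247.5 [196. 116.] [902.  289.  203.   19.9  85.1] [898.1 286.8 201.5  19.8  85.1]
124.5 [154. 114.] [910.1 422.6  43.   41.6  89. ] [906.  419.4  42.7  41.3  89. ]
521.5 [192. 103.] [949.1 307.  257.4  33.9  84.5] [944.8 304.6 255.5  33.6  84.5]
shelf? 1780.5 [380. 212.] [ 574.8 -301.6  138.   137.8  -17.5]
handle? 80.5 [177. 264.] [415.7 308.2 120.2  10.  -89.2]
```

View pics/crop0.png

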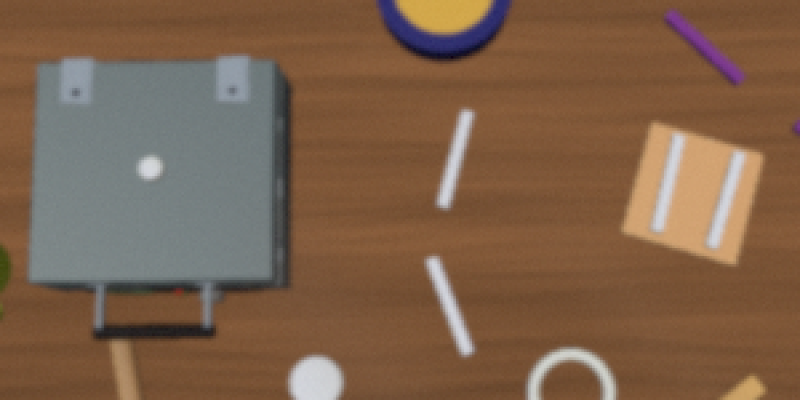

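The enlarged crop confirms two clean white bars at crop (455,158) and (450,305), plus the lower pair on the shelf; the purple look-alikes stand apart. The measured sizes fit: bars 122 mm, shelf 138 mm, lower bars 70 mm apart. Next I'll move above bar_a.

```bash
python3 - <<'E'
from h import *
print(rows([.444,-.010,.13],[-np.pi/2,0,np.radians(-69.6)]))
E
```

```text
[ 1.000e-02  2.690e+01 -1.000e-02 -3.705e+01  7.530e+00 -4.064e+01]
```

{"fn": "send_rows", "kwargs": {"series": "0 26.9 0 -37 0 -40.6 0.2;0 26.9 0 -37 0 -40.6 0.2;0 26.9 0 -37 0 -40.6 0.2;0 26.9 0 -37 0 -40.6 0.2;0 26.9 0 -37 0 -40.6 0.2;0 26.9 0 -37 0 -40.6 0.2;0 26.9 0 -37 0 -40.6 0.2;0 26.9 0 -37 0 -40.6 0.2;0 26.9 0 -37 0 -40.6 0.2;0 26.9 0 -37 0 -40.6 0.2"}}

```text
time_s: 0.93
ee_pos: [0.3932, 0.1114, 0.2055]
eef_rot: [-1.571, -0.0, -0.123]
force: [-0.1, 0.5, -0.6]
grip_width: 0.0561
```

```bash
python3 - <<'E'
from h import *
o=get_obs();print(o["time_s"],o["ee_pos"],o["eef_rot"],o["grip_width"])
print(rows([.444,-.010,.13],[-np.pi/2,0,np.radians(-69.6)]))
E
```

```text
0.9333 [0.39324755 0.11136026 0.20550581] [-1.57071707e+00 -2.28573253e-04 -1.23042088e-01] 0.05612886641666517
[ -0.    12.51   0.     6.52   7.55 -11.42]
```

{"fn": "send_rows", "kwargs": {"series": "0 12.5 0 6.5 7.5 -11.4 0;0 12.5 0 6.5 7.5 -11.4 0;0 12.5 0 6.5 7.5 -11.4 0;0 12.5 0 6.5 7.5 -11.4 0;0 12.5 0 6.5 7.5 -11.4 0;0 12.5 0 6.5 7.5 -11.4 0;0 12.5 0 6.5 7.5 -11.4 0;0 12.5 0 6.5 7.5 -11.4 0;0 12.5 0 6.5 7.5 -11.4 0;0 12.5 0 6.5 7.5 -11.4 0"}}

```text
time_s: 1.77
ee_pos: [0.4442, -0.0075, 0.1302]
eef_rot: [-1.571, 0.0, -1.212]
force: [0.2, -0.5, 0.0]
grip_width: 0.0472
```

```bash
python3 - <<'E'
from h import *
o=get_obs();im=camera("wrist");C=cam("wrist",o)
cv2.imwrite("pics/w1.png",im[:,:,::-1])
print(o["time_s"],o["ee_pos"],o["eef_rot"],o["grip_width"])
for a,c in blobs(white(im),300,30000): print(a,c.mean(0).round(),rect(onz(C,c,.012)))
E
```

```text
1.7667 [ 0.44419726 -0.0074593   0.13024479] [-1.57124385e+00  2.26553015e-04 -1.21223668e+00] 0.047164356734602425
3915.5 [ 66. 248.] [339.1 157.1  65.4  64.  -69.4]
2098.0 [281. 202.] [443.   -8.6 120.8  14.4  20.5]
1472.0 [351.  31.] [589.8  -9.4  60.5  14.4 -15.5]
```

View pics/w1.png

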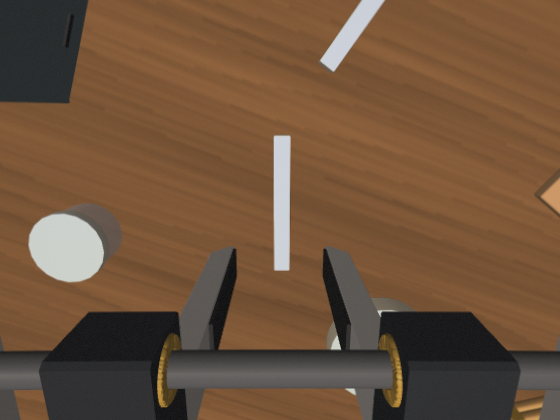

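The wrist view shows bar_a at (281,202), centred between the fingers: centre (443,-9) mm, 121x14 mm. I'll go down and grip it.

{"fn": "send_rows", "kwargs": {"series": "0 0 0 0.1 4 -0.2 0;0 0 0 0.1 8 -0.2 0;0 0 0 0.1 11 -0.2 0;0 0 0 0.1 12.7 -0.2 0;0 0 0 0.1 12.7 -0.2 0;0 0 0 0.1 12.7 -0.2 -1;0 0 0 0.1 12.7 -0.2 -1;0 0 0 0.1 12.7 -0.2 -1;0 0 0 0.1 12.7 -0.2 -1;0 0 0 0.1 12.7 -0.2 -1", "newtons": 20}}

```text
time_s: 2.65
ee_pos: [0.443, -0.0091, 0.0037]
eef_rot: [-1.57, -0.0, -1.207]
force: [-0.3, -0.6, -0.3]
grip_width: 0.0173
```

```bash
python3 - <<'E'
from h import *
o=get_obs();print(o["ee_pos"],o["eef_rot"],o["grip_width"])
a=np.radians(-17.5)
for z in(.1,):print(rows([.608,-.312,z],[-np.pi/2,0,a]), rows([.4743,-.270,z],[-np.pi/2,0,a]))
E
```

```text
[ 0.4429671  -0.00910256  0.00371031] [-1.57034375e+00 -2.42058328e-04 -1.20713154e+00] 0.01727488692845627
[ -0.   -10.33   0.    34.18  -9.62   4.65] [ -0.   -10.33   0.    25.5   -9.63  -6.35]
```

{"fn": "send_rows", "kwargs": {"series": "0 0 0 0 0 0 -1;0 0 0 0 -4 0 -1;0 0 0 0 -8 0 -1;0 -10.3 0 34.2 -10.6 4.6 -1;0 -10.3 0 34.2 -10.6 4.6 -1;0 -10.3 0 34.2 -10.6 4.6 -1;0 -10.3 0 34.2 -10.6 4.6 -1;0 -10.3 0 34.2 -10.6 4.6 -1;0 -10.3 0 34.2 -10.6 4.6 -1;0 -10.3 0 34.2 -10.6 4.6 -1"}}

```text
time_s: 3.48
ee_pos: [0.5792, -0.2617, 0.105]
eef_rot: [-1.571, 0.0, -0.343]
force: [1.1, 0.5, -0.8]
grip_width: 0.014
```

```bash
python3 - <<'E'
from h import *
o=get_obs();print(o["ee_pos"],o["eef_rot"],o["grip_width"])
print(rows([.608,-.312,.11],[-np.pi/2,0,np.radians(-17.5)]))
E
```

```text
[ 0.57922002 -0.26170856  0.10501256] [-1.57075536e+00  8.62502784e-05 -3.43421179e-01] 0.013979313518657626
[-0.   -0.44 -0.    4.4  -0.5  -3.77]
```

{"fn": "send_rows", "kwargs": {"series": "0 -0.3 0 4.2 -0.5 -3.6 -1;0 -0.3 0 4.2 -0.5 -3.6 -1;0 -0.3 0 4.2 -0.5 -3.6 -1;0 -0.3 0 4.2 -0.5 -3.6 -1;0 -0.3 0 4.2 -0.5 -3.6 -1;0 -0.3 0 4.2 -0.5 -3.6 -1;0 -0.3 0 4.2 -0.5 -3.6 -1;0 -0.3 0 4.2 -0.5 -3.6 -1;0 -0.3 0 4.2 -0.5 -3.6 -1;0 -0.3 0 4.2 -0.5 -3.6 -1"}}

```text
time_s: 4.32
ee_pos: [0.6059, -0.3077, 0.1101]
eef_rot: [-1.571, -0.0, -0.323]
force: [-0.4, 0.0, -0.5]
grip_width: 0.0139
```

```bash
python3 - <<'E'
from h import *
o=get_obs();im=camera("wrist");C=cam("wrist",o)
cv2.imwrite("pics/w2.png",im[:,:,::-1])
print(o["time_s"],o["ee_pos"],o["eef_rot"],o["grip_width"])
for a,c in blobs(white(im),300,60000): print("low",a,c.mean(0).round(),rect(onz(C,c,.024)),"held",rect(onz(C,c,o["ee_pos"][2]-.003)))
h=cv2.cvtColor(im,cv2.COLOR_RGB2HSV);m=((h[...,0]<22)&(h[...,1]>60)&(h[...,2]>185)).astype(np.uint8)
for a,c in blobs(m,3000,90000): print("shelf",a,c.mean(0).round(),rect(onz(C,c,.01)))
E
```

```text
4.3167 [ 0.60590738 -0.30773094  0.11010415] [-1.57083492e+00 -1.71117161e-04 -3.23314824e-01] 0.013941460752796559
low 1040.5 [204. 263.] [ 535.2 -326.2   59.4   13.2  -18.6] held [ 565.1 -296.1   40.8    9.1  -18.6]
low 7223.5 [258. 224.] [ 563.6 -330.8  168.7  119.8   71.5] held [ 584.6 -299.3  116.    82.4   71.5]
```

View pics/w2.png

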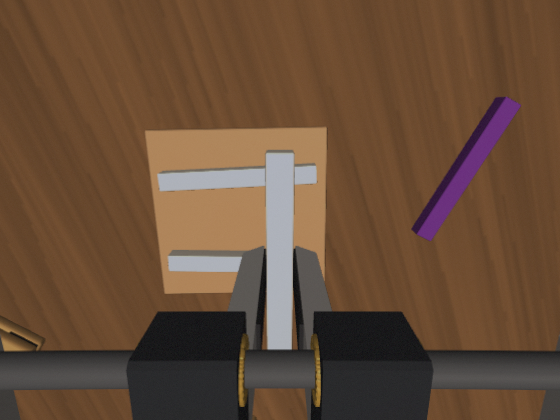

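The held bar hangs straight between the fingers, centred at about u=280. The shelf corners are at about (147,131), (326,127) and (165,293). I'll check the shelf pose from those corners and from the lower-bar ends.

```bash
python3 - <<'E'
from h import *
o=get_obs();C=cam("wrist",o)
P=onz(C,[[147,131],[326,127],[165,293]],.01)*1000
print(P[:,:2].round(1),"c",((P[1]+P[2])/2)[:2],np.linalg.norm(P[1]-P[0]),np.linalg.norm(P[2]-P[0]))
print("yaw",np.degrees(np.arctan2(*(P[1]-P[0])[1::-1])))
L=onz(C,[[160,182],[315,175],[170,263]],.022)*1000
print("lowbar ends",L[:,:2].round(1),"mid far", (L[0]+L[1])[:2]/2,np.degrees(np.arctan2(*(L[1]-L[0])[1::-1])))
for c in [(.5748,-.302)]:
  a=np.radians(-17.5);t=np.array([*c,0])+.035*np.array([np.cos(a),np.sin(a),0])
  print(t,rows([t[0],t[1],.027],[-np.pi/2,0,a]))
E
```

```text
[[ 529.7 -214.9]
 [ 660.3 -255.4]
 [ 487.3 -346.3]] c [ 573.79707279 -300.83635691] 136.70728030827985 138.00955584832087
yaw -17.207489308737376
lowbar ends [[ 527.6 -253.4]
 [ 641.1 -285.7]
 [ 508.1 -317.6]] mid far [ 584.34806625 -269.55553458] -15.874386801612356
[ 0.60818009 -0.3125247   0.        ] [ 0.   -0.21  0.    0.37  8.31 -0.37]
```

The shelf pose agrees with the top view to about 1 mm, and yaw to 0.3°. Lowering the bar to place it.

{"fn": "send_rows", "kwargs": {"series": "0 -0.2 0 0.4 3 -0.4 -1;0 -0.2 0 0.4 5.5 -0.4 -1;0 -0.2 0 0.4 7 -0.4 -1;0 -0.2 0 0.4 8 -0.4 -1;0 -0.2 0 0.4 8.2 -0.4 -1;0 -0.2 0 0.4 8.2 -0.4 -1;0 -0.2 0 0.4 8.2 -0.4 -0.3;0 -0.2 0 0.4 8.2 -0.4 -0.3;0 -0.2 0 0.4 8.2 -0.4 -0.3;0 -0.2 0 0.4 8.2 -0.4 -0.3"}}

```text
time_s: 5.2
ee_pos: [0.6086, -0.3131, 0.0285]
eef_rot: [-1.571, -0.001, -0.306]
force: [0.5, 0.2, 0.7]
grip_width: 0.0324
```

```bash
python3 - <<'E'
from h import *
o=get_obs();print(o["ee_pos"],o["eef_rot"],o["grip_width"])
print(rows([.619,-.0185,.13],[-np.pi/2,0,np.radians(74.4)]))
print(rows([.619,-.0185,.13],[-np.pi/2,0,np.radians(-105.6)]))
E
```

```text
[ 0.60859708 -0.31314108  0.02849711] [-1.57097743e+00 -7.77058743e-04 -3.06117486e-01] 0.03236170543467499
[ 1.000e-02 -1.839e+01  1.000e-02 -7.880e+00 -1.016e+01  2.841e+01]
[-1.000e-02  1.761e+01  1.000e-02 -7.880e+00 -1.016e+01  2.841e+01]
```

{"fn": "send_rows", "kwargs": {"series": "0 0 0 0 -3 0 -0.3;0 0 0 0 -6 0 -0.3;0 0 0 0 -9 0 0;0 -18.4 0 -7.9 -10.2 28.4 0;0 -18.4 0 -7.9 -10.2 28.4 0;0 -18.4 0 -7.9 -10.2 28.4 0;0 -18.4 0 -7.9 -10.2 28.4 0;0 -18.4 0 -7.9 -10.2 28.4 0;0 -18.4 0 -7.9 -10.2 28.4 0;0 -18.4 0 -7.9 -10.2 28.4 0"}}

```text
time_s: 6.03
ee_pos: [0.6183, -0.0198, 0.1304]
eef_rot: [-1.571, -0.001, 0.575]
force: [0.9, 0.6, -0.4]
grip_width: 0.0468
```

```bash
python3 - <<'E'
from h import *
print(rows([.619,-.0185,.13],[-np.pi/2,0,np.radians(74.4)]))
E
```

```text
[ 0.01 -8.29  0.    0.13  0.04  0.07]
```

{"fn": "send_rows", "kwargs": {"series": "0 -8.3 0 0 0 0 0;0 -8.3 0 0 0 0 0;0 -8.3 0 0 0 0 0;0 -8.3 0 0 0 0 0;0 -8.3 0 0 0 0 0;0 -8.3 0 0 0 0 0;0 -8.3 0 0 0 0 0;0 -8.3 0 0 0 0 0;0 -8.3 0 0 0 0 0;0 -8.3 0 0 0 0 0"}}

```text
time_s: 6.87
ee_pos: [0.6186, -0.0218, 0.1299]
eef_rot: [-1.571, -0.0, 1.291]
force: [0.5, 0.2, 0.2]
grip_width: 0.0466
```

```bash
python3 - <<'E'
from h import *
o=get_obs();im=camera("wrist");C=cam("wrist",o)
print(o["ee_pos"],o["eef_rot"],o["grip_width"])
for a,c in blobs(white(im),300,30000): print(a,c.mean(0).round(),rect(onz(C,c,.012)))
im=camera("top");C=cam("top")
for a,c in blobs(white(im),60,1500):
  if c[:,0].mean()>340 and c[:,0].mean()<420: print("top",a,c.mean(0),rect(onz(C,c,.038)))
E
```

```text
[ 0.61858092 -0.02179178  0.12991237] [-1.57097236e+00 -4.74575179e-05  1.29069332e+00] 0.046568148792337005
301.0 [  7. 299.] [ 636.6 -287.1   26.6   14.2  -27.8]
2097.0 [283. 200.] [618.6 -17.7 120.5  14.  -15.5]
top 501.0 [381.31052632 209.37894737] [ 572.1 -300.7  122.6  121.4   73.6]
```

bar_b is at (618.6,-17.7) mm, 120x14 mm, at -15.5°. I'll go down and grip it.

{"fn": "send_rows", "kwargs": {"series": "0 -0.1 0 0.4 4 0.1 0;0 -0.1 0 0.4 8 0.1 0;0 -0.1 0 0.4 11 0.1 0;0 -0.1 0 0.4 12.7 0.1 0;0 -0.1 0 0.4 12.7 0.1 0;0 -0.1 0 0.4 12.7 0.1 -1;0 -0.1 0 0.4 12.7 0.1 -1;0 -0.1 0 0.4 12.7 0.1 -1;0 -0.1 0 0.4 12.7 0.1 -1;0 -0.1 0 0.4 12.7 0.1 -1"}}

```text
time_s: 7.8
ee_pos: [0.6187, -0.0177, 0.0029]
eef_rot: [-1.571, -0.0, 1.302]
force: [0.6, -0.3, -0.0]
grip_width: 0.0173
```

```bash
python3 - <<'E'
from h import *
o=get_obs();print(o["ee_pos"],o["eef_rot"],o["grip_width"])
print(rows([.541,-.291,.12],[-np.pi/2,0,np.radians(-17.5)]))
E
```

```text
[ 0.6187351  -0.01767154  0.00292155] [-1.57098201e+00 -6.93168322e-05  1.30168447e+00] 0.017325895484543347
[  0.    18.42   0.   -28.42 -11.71   0.22]
```

{"fn": "send_rows", "kwargs": {"series": "0 0 0 0 0 0 -1;0 0 0 0 -4 0 -1;0 0 0 0 -8 0 -1;0 18.4 0 -28.4 -11.7 0.2 -1;0 18.4 0 -28.4 -11.7 0.2 -1;0 18.4 0 -28.4 -11.7 0.2 -1;0 18.4 0 -28.4 -11.7 0.2 -1;0 18.4 0 -28.4 -11.7 0.2 -1;0 18.4 0 -28.4 -11.7 0.2 -1;0 18.4 0 -28.4 -11.7 0.2 -1"}}

```text
time_s: 8.63
ee_pos: [0.5402, -0.2933, 0.1203]
eef_rot: [-1.571, -0.0, 0.42]
force: [0.6, -0.1, -0.7]
grip_width: 0.0139
```

```bash
python3 - <<'E'
from h import *
o=get_obs();print(o["ee_pos"],o["eef_rot"],o["grip_width"])
print(rows([.541,-.291,.12],[-np.pi/2,0,np.radians(-17.5)]))
E
```

```text
[ 0.54020851 -0.29329724  0.12031537] [-1.57117031e+00 -8.72448748e-05  4.20009190e-01] 0.01390733016460648
[0.   8.31 0.   0.17 0.03 0.18]
```

{"fn": "send_rows", "kwargs": {"series": "0 8.3 0 0.1 0 0.1 -1;0 8.3 0 0.1 0 0.1 -1;0 8.3 0 0.1 0 0.1 -1;0 8.3 0 0.1 0 0.1 -1;0 8.3 0 0.1 0 0.1 -1;0 8.3 0 0.1 0 0.1 -1;0 8.3 0 0.1 0 0.1 -1;0 8.3 0 0.1 0 0.1 -1;0 8.3 0 0.1 0 0.1 -1;0 8.3 0 0.1 0 0.1 -1"}}

```text
time_s: 9.47
ee_pos: [0.5418, -0.2896, 0.1198]
eef_rot: [-1.571, 0.0, -0.295]
force: [0.8, -0.5, 0.1]
grip_width: 0.0137
```

```bash
python3 - <<'E'
from h import *
o=get_obs();im=camera("wrist");C=cam("wrist",o)
cv2.imwrite("pics/w3.png",im[:,:,::-1])
print(o["ee_pos"],o["eef_rot"],o["grip_width"])
a=np.radians(-17.5);t=np.array([.5745,-.3015])-.035*np.array([np.cos(a),np.sin(a)])
print(t,rows([t[0],t[1],.0272],[-np.pi/2,0,a]))
E
```

```text
[ 0.54178563 -0.28957294  0.11979495] [-1.57080835e+00  5.13737583e-05 -2.94946632e-01] 0.013708558588486757
[ 0.54111991 -0.2909753 ] [-0.    0.11 -0.   -0.02  9.26 -0.15]
```

View pics/w3.png

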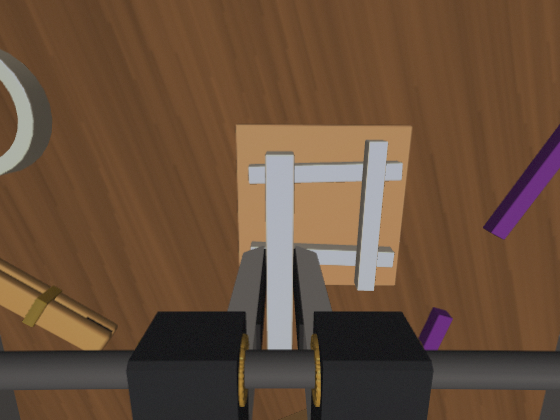

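The first bar at (370,215) runs parallel to the shelf's right edge, across both lower bars. Lowering the second bar.

{"fn": "send_rows", "kwargs": {"series": "0 0.1 0 0 3.5 -0.1 -1;0 0.1 0 0 6.5 -0.1 -1;0 0.1 0 0 8 -0.1 -1;0 0.1 0 0 9 -0.1 -1;0 0.1 0 0 9.2 -0.1 -1;0 0.1 0 0 9.2 -0.1 -1;0 0.1 0 0 9.2 -0.1 -0.3;0 0.1 0 0 9.2 -0.1 -0.3;0 0.1 0 0 9.2 -0.1 -0.3;0 0.1 0 0 9.2 -0.1 -0.3"}}

```text
time_s: 10.35
ee_pos: [0.5417, -0.2907, 0.0284]
eef_rot: [-1.571, -0.001, -0.306]
force: [-0.2, 0.1, 0.6]
grip_width: 0.0325
```

{"fn": "send_rows", "kwargs": {"series": "0 0 0 0 -2 0 -0.3;0 0 0 0 -5 0 -0.3;0 0 0 0 -9 0 -0.3;0 0 0 0 -13 0 -0.3;0 0 0 0 -17 0 -0.3;0 0 0 0 -18 0 -0.3;0 0 0 0 -18 0 -0.3;0 0 0 0 -18 0 -0.3;0 0 0 0 -18 0 -0.3;0 0 0 0 -18 0 -0.3"}}

```text
time_s: 11.18
ee_pos: [0.541, -0.2903, 0.2059]
eef_rot: [-1.57, 0.003, -0.306]
force: [0.2, 0.2, -0.3]
grip_width: 0.0329
```

```bash
python3 - <<'E'
from h import *
o=get_obs();im=camera("wrist");C=cam("wrist",o)
cv2.imwrite("pics/w4.png",im[:,:,::-1])
print(o["ee_pos"],o["eef_rot"],o["grip_width"])
C2=cam("top")
t0=cv2.imread("pics/top0.png")[:,:,::-1].copy()
m=(t0.max(2)<60).astype(np.uint8);m[:250]=0;m[285:]=0;m[:,:140]=0;m[:,215:]=0
for a,c in blobs(m,40,4000): print("handle",a,c.min(0),c.max(0),c.mean(0).round(),rect(onz(C2,c,.13)))
# kiln lid top corners (crop px/2.667+offset)
c=np.array([[38,60],[278,60],[272,281],[28,281]])*.375+[120,140]
P=onz(C2,c,.15)*1000;print(P[:,:2].round(0))
print(rows([.40,.29,.28],[-np.pi/2,0,0]))
E
```

```text
[ 0.5410269  -0.2903018   0.20592194] [-1.57012426  0.00279621 -0.30615668] 0.032907262384369085
handle 131.0 [156. 262.] [199. 266.] [178. 264.] [414.8 305.5 122.7  11.3  89.4]
[[708. 434.]
 [704. 172.]
 [465. 176.]
 [468. 435.]]
[-1.000e-02 -3.510e+00 -3.000e-02 -3.097e+01 -7.280e+00  5.109e+01]
```

View pics/w4.png

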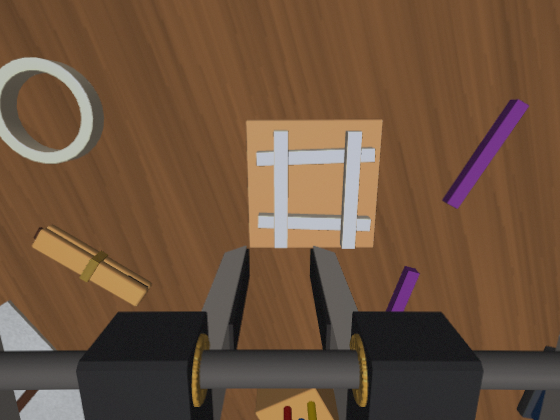

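The grid looks even: upper bars at u≈281 and 351, each spanning both lower bars with equal overhang. I'll check it numerically while moving to above the handle. The handle is at about (415,306) mm and the kiln yaw is about -0.7°, which agrees with the lid's front face minus 52 mm.

```bash
python3 - <<'E'
from h import *
o=get_obs();C=cam("wrist",o)
S=onz(C,[[247,121],[381,120],[374,248],[249,248]],.01)[:,:2];c=S.mean(0);x=(S[1]-S[0]+S[2]-S[3]);x/=np.hypot(*x);y=np.array([-x[1],x[0]])
print("shelf",c,np.degrees(np.arctan2(x[1],x[0])))
for e in ([[281,132],[281,247]],[[353.5,133],[348,248]]):
    P=onz(C,e,.038)[:,:2]-c;m=P.mean(0);d=P[0]-P[1];print("upper",m@x,m@y,"len",np.hypot(*d),"ang",np.degrees(np.arctan2(d@x,d@y)))
print(rows([.4145,.3055,.24],[-np.pi/2,0,-.012]))
E
```

```text
shelf [ 0.57380687 -0.30198032] -17.306075077185902
upper -0.03402825788297029 0.0015547072358086766 len 0.11752136578292915 ang 0.13590490018353876
upper 0.03547448279383934 0.00028511658569977777 len 0.11759306004125435 ang -0.30488406669996115
[-1.000e-02 -3.370e+00 -3.000e-02 -3.004e+01 -3.280e+00  5.300e+01]
```

{"fn": "send_rows", "kwargs": {"series": "0 -3.4 0 -30 -3.4 53 -0.15;0 -3.4 0 -30 -3.4 53 -0.15;0 -3.4 0 -30 -3.4 53 -0.15;0 -3.4 0 -30 -3.4 53 -0.15;0 -3.4 0 -30 -3.4 53 -0.15;0 -3.4 0 -30 -3.4 53 -0.15;0 -3.4 0 -30 -3.4 53 -0.15;0 -3.4 0 -30 -3.4 53 -0.15;0 -3.4 0 -30 -3.4 53 -0.15;0 -3.4 0 -30 -3.4 53 -0.15"}}

```text
time_s: 12.07
ee_pos: [0.4541, 0.1182, 0.2305]
eef_rot: [-1.571, 0.001, -0.01]
force: [0.3, 0.7, -0.3]
grip_width: 0.0401
```

```bash
python3 - <<'E'
from h import *
print(rows([.4145,.3055,.24],[-np.pi/2,0,-.012]))
E
```

```text
[ 0.000e+00  3.000e-02 -1.000e-02 -4.140e+00 -9.500e-01  1.869e+01]
```

{"fn": "send_rows", "kwargs": {"series": "0 0 0 -4.1 -1 18.5 -0.15;0 0 0 -4.1 -1 18.5 -0.15;0 0 0 -4.1 -1 18.5 -0.15;0 0 0 -4.1 -1 18.5 -0.15;0 0 0 -4.1 -1 18.5 -0.15;0 0 0 -4.1 -1 18.5 -0.15;0 0 0 -4.1 -1 18.5 -0.15;0 0 0 -4.1 -1 18.5 -0.15;0 0 0 -4.1 -1 18.5 -0.15;0 0 0 -4.1 -1 18.5 -0.15"}}

```text
time_s: 12.9
ee_pos: [0.4163, 0.3009, 0.2409]
eef_rot: [-1.571, 0.0, -0.011]
force: [-0.0, 0.2, 0.2]
grip_width: 0.04
```

```bash
python3 - <<'E'
from h import *
o=get_obs();im=camera("wrist");C=cam("wrist",o)
cv2.imwrite("pics/w5.png",im[:,:,::-1])
print(o["ee_pos"],o["eef_rot"],o["grip_width"])
print("pred bar ends",pix(C,[[.4145,.3705,.125],[.4145,.2405,.125]]).round())
E
```

```text
[0.41631183 0.30085583 0.24093368] [-1.57095131e+00  1.52950937e-04 -1.08864475e-02] 0.03997869599153257
pred bar ends [[277. 123.]
 [278. 271.]]
```

View pics/w5.png

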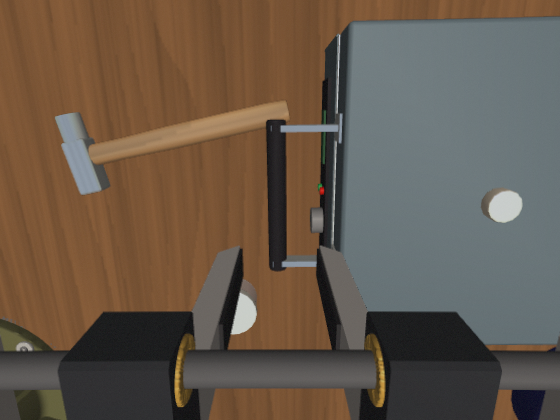

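The handle bar runs from (277,122) to (278,270), within 1 px of prediction, and the fingers straddle it with clearance to the lid. I'll go down and grip it.

{"fn": "send_rows", "kwargs": {"series": "0 0 0 -0.2 3 0.5 -0.15;0 0 0 -0.2 6 0.5 -0.15;0 0 0 -0.2 9 0.5 -0.15;0 0 0 -0.2 11 0.5 -0.15;0 0 0 -0.2 12.5 0.5 -0.15;0 0 0 -0.2 13.5 0.5 -0.15;0 0 0 -0.2 13.5 0.5 -0.15;0 0 0 -0.2 13.5 0.5 -1;0 0 0 -0.2 13.5 0.5 -1;0 0 0 -0.2 13.5 0.5 -1", "newtons": 30}}

```text
time_s: 13.78
ee_pos: [0.4145, 0.307, 0.1072]
eef_rot: [-1.57, -0.002, -0.01]
force: [0.4, -0.1, -1.3]
grip_width: 0.0233
```

{"fn": "send_rows", "kwargs": {"series": "0 0 0 0 0 0 -1;0 0 0 0 0 0 -1;0 0 0 0 0 0 -1;0 0 0 0 0 0 -1;0 0 0 0 0 0 -1;0 0 0 0 0 0 -1;0 0 0 0 0 0 -1;0 0 0 0 0 0 -1;0 0 0 0 0 0 -1;0 0 0 0 0 0 -1"}}

```text
time_s: 14.62
ee_pos: [0.4141, 0.307, 0.1068]
eef_rot: [-1.57, -0.001, -0.009]
force: [-3.4, -0.9, 7.2]
grip_width: 0.0151
```

```bash
python3 - <<'E'
from h import *
o=get_obs();print(o["ee_pos"],o["eef_rot"],o["grip_width"],o["force"])
r=.29307;a0=np.arctan2(25,292)
for d in range(5,50,5):
    a=a0+np.radians(d);print(d,"x",round(100*r*(np.cos(a0)-np.cos(a)),2),"up",round(100*r*(np.sin(a)-np.sin(a0)),2))
E
```

```text
[0.41409186 0.30702252 0.10679844] [-1.57025655e+00 -5.89907487e-04 -9.26818172e-03] 0.015113732319030447 [-3.35326186 -0.89511753  7.2305127 ]
5 x 0.33 up 2.54
10 x 0.88 up 5.03
15 x 1.64 up 7.47
20 x 2.62 up 9.84
25 x 3.79 up 12.11
30 x 5.16 up 14.27
35 x 6.71 up 16.3
40 x 8.44 up 18.18
45 x 10.32 up 19.92
```

{"fn": "send_rows", "kwargs": {"series": "0 0 0 0.05 -0.5 0 -1;0 0 0 0.15 -1.3 0 -1;0 0 0 0.3 -2.3 0 -1;0 0 0 0.5 -3.3 0 -1;0 0 0 0.7 -4.3 0 -1;0 0 0 0.95 -5.3 0 -1;0 0 0 1.25 -6.3 0 -1;0 0 0 1.6 -7.3 0 -1;0 0 0 1.9 -8.2 0 -1;0 0 0 2.2 -8.9 0 -1"}}

```text
time_s: 15.45
ee_pos: [0.4355, 0.3069, 0.1965]
eef_rot: [-1.57, 0.001, -0.009]
force: [-9.5, 4.8, -0.8]
grip_width: 0.0155
```

```bash
python3 - <<'E'
from h import *
o=get_obs();print(o["ee_pos"],o["eef_rot"],o["grip_width"],o["force"],o["moment"])
p=o["ee_pos"]+[0,0,.019];print(np.degrees(np.arctan2(p[2]-.1,.7065-p[0]))-4.9,np.hypot(p[2]-.1,.7065-p[0]))
E
```

```text
[0.43545602 0.30686298 0.19649141] [-1.57025548e+00  1.47573339e-03 -9.15553604e-03] 0.015484428901695943 [-9.52653378  4.79505593 -0.77131188] [0.79407019 2.04655129 0.02604488]
18.178777312180927 0.2946236673454728
```

{"fn": "send_rows", "kwargs": {"series": "0 0 0 0.55 -1.2 0 -1;0 0 0 1.15 -2.5 0 -1;0 0 0 1.85 -3.8 0 -1;0 0 0 2.6 -5 0 -1;0 0 0 3.4 -6.2 0 -1;0 0 0 4.3 -7.4 0 -1;0 0 0 5.3 -8.5 0 -1;0 0 0 6.4 -9.6 0 -1;0 0 0 7.4 -10.5 0 -1;0 0 0 8.1 -11 0 -1"}}

```text
time_s: 16.28
ee_pos: [0.5159, 0.3067, 0.3097]
eef_rot: [-1.568, 0.0, -0.008]
force: [-22.0, 2.3, 20.4]
grip_width: 0.0154
```

{"fn": "send_rows", "kwargs": {"series": "0 0 0 0 0 0 -1;0 0 0 0 0 0 -1;0 0 0 0 0 0 -1;0 0 0 0 0 0 -1;0 0 0 0 0 0 -1;0 0 0 0 0 0 -1;0 0 0 0 0 0 -1;0 0 0 0 0 0 -1;0 0 0 0 0 0 -1;0 0 0 0 0 0 -1"}}

```text
time_s: 17.12
ee_pos: [0.5154, 0.3067, 0.3092]
eef_rot: [-1.568, -0.001, -0.008]
force: [-20.1, 3.3, 19.4]
grip_width: 0.0155
```

```bash
python3 - <<'E'
from h import *
o=get_obs();print(o["time_s"],o["ee_pos"],o["eef_rot"],o["grip_width"],o["force"],o["moment"])
p=o["ee_pos"]+[0,0,.019];print(np.degrees(np.arctan2(p[2]-.1,.7065-p[0]))-4.9,np.hypot(p[2]-.1,.7065-p[0]))
w=camera("wrist");s=camera("scene");t=camera("top")
v=np.hstack([cv2.resize(s[100:310,280:560],(400,300)),cv2.resize(w,(400,300))])
v2=np.hstack([cv2.resize(t[150:270,80:240],(400,300)),cv2.resize(s[200:290,140:260],(400,300))])
cv2.imwrite("pics/end.png",np.vstack([v,v2])[:,:,::-1])
E
```

```text
17.1167 [0.51536166 0.30666339 0.3092292 ] [-1.56786505e+00 -5.69140001e-04 -7.76613828e-03] 0.015450368129109753 [-20.13856841   3.26327319  19.43336925] [0.46380482 3.86692905 0.10209865]
45.15435910500515 0.29769519902773783
```

View pics/end.png

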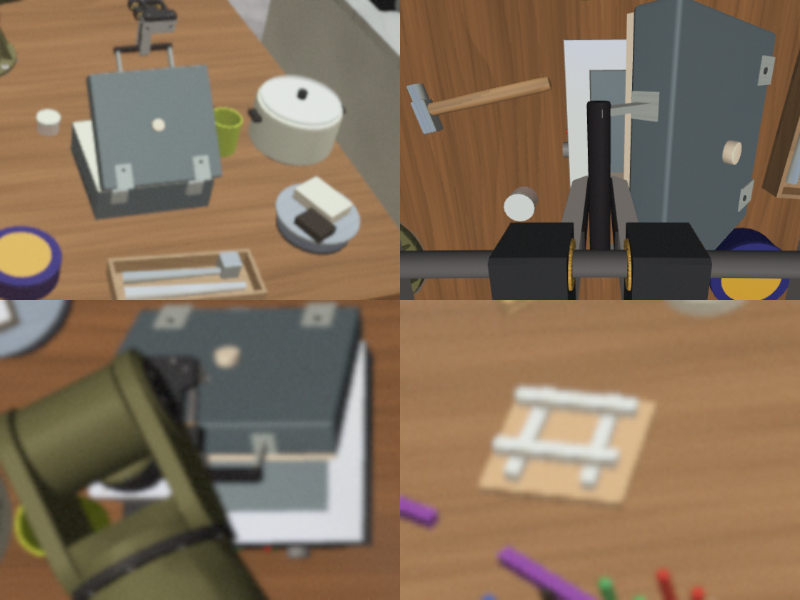

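The pictures show the lid open and held by the bar, with the grid and bystanders undisturbed. There is a 28 N radial load on the wrist, outward from the hinge, so I'll ease outward a few millimetres.

{"fn": "send_rows", "kwargs": {"series": "0 0 0 -0.05 -0.05 0 -1;0 0 0 -0.1 -0.1 0 -1;0 0 0 -0.2 -0.2 0 -1;0 0 0 -0.2 -0.2 0 -1;0 0 0 -0.2 -0.2 0 -1;0 0 0 -0.2 -0.2 0 -1;0 0 0 -0.2 -0.2 0 -1;0 0 0 -0.2 -0.2 0 -1;0 0 0 -0.2 -0.2 0 -1;0 0 0 -0.2 -0.2 0 -1"}}

```text
time_s: 18.1
ee_pos: [0.5145, 0.3066, 0.3088]
eef_rot: [-1.569, -0.001, -0.008]
force: [-5.8, 7.8, 2.1]
grip_width: 0.0149
```

```bash
python3 - <<'E'
from h import *
o=get_obs();im=camera("wrist");C=cam("wrist",o);s=camera("scene")
print(o["time_s"],o["ee_pos"],o["grip_width"],o["force"],np.abs(o["joint_vel"]).max())
# lid side-plane: hinge (x .7065), predict lid's front-right bottom & top corners in wrist and scene views for angles
S=cam("scene")
for d in (40,45,50):
    a=np.radians(d);ca,sa=np.cos(a),np.sin(a)
    f=lambda u,w,y:[.7065-u*ca+w*sa,.304+y,.1+u*sa+w*ca]
    X=[f(.24,.05,.13),f(.24,.05,-.13),f(.24,0,-.13),f(.12,.05,0)]
    print(d,pix(C,X).round().tolist(),pix(S,X).round().tolist())
v=np.vstack([im[0:300,240:],]);cv2.imwrite("pics/end2.png",np.hstack([cv2.resize(v,(426,400)),cv2.resize(s[100:260,320:469],(373,400))])[:,:,::-1])
E
```

```text
18.1 [0.51454327 0.30660255 0.30875604] 0.014852254511809541 [-5.77336867  7.7837751   2.05406718] 0.0018097578692483525
40 [[361.0, 9.0], [340.0, 430.0], [291.0, 388.0], [446.0, 216.0]] [[422.0, 146.0], [340.0, 152.0], [337.0, 157.0], [388.0, 187.0]]
45 [[405.0, 1.0], [370.0, 447.0], [311.0, 404.0], [462.0, 218.0]] [[424.0, 145.0], [342.0, 152.0], [338.0, 155.0], [389.0, 188.0]]
50 [[457.0, -7.0], [404.0, 463.0], [334.0, 420.0], [478.0, 219.0]] [[427.0, 145.0], [344.0, 152.0], [340.0, 154.0], [390.0, 189.0]]
```

View pics/end2.png

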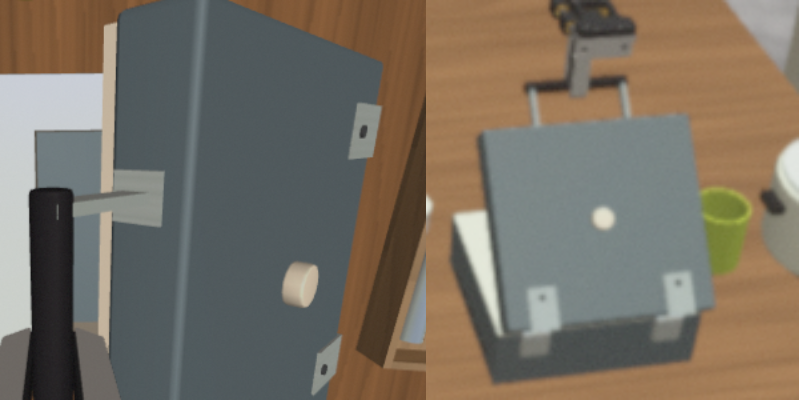

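The lid's front top edge in the wrist view is at about x=394, y=0. Prediction is 405 for 45° and 361 for 40°, so the lid is at about 44°. The TCP geometry gives about 45°. Forces have relaxed and the arm is still, so I'm handing in.

```bash
python3 -c "
from station import *
print(hand_in()); o=get_obs(); print(o['time_s'],o['ee_pos'],o['grip_width'],o['force'])"
```

```text
the job is handed in; nothing more can be done
None
the job is handed in; nothing more can be done
```

Both loose white bars now lie across the lower two on the shelf. The kiln lid is open to about 45° and still held by its handle. I handed the job in at about 18 s of the 72 s limit; no verdict is reported.

- **Grid:** the wrist view puts the upper bars at -34.0 mm and +35.5 mm from the shelf's centre. They are off-centre by 1.6 mm or less along their length, and square to within 0.3°. A later scene picture shows the grid still in place.
- **Lid:** the gripper position gave 45.2° and the lid edge in the wrist picture gave about 44°, both inside the ±5° limit. The arm was still, holding the bar with a 30 N grip.
- **Disagreement:** after lifting, the gripper was about 4 mm off the expected arc, with roughly 28 N pushing outward from the hinge. I eased outward about 2 mm, and the hinge-direction force dropped to about 6 N. About 8 N sideways remained.
- **Bystanders:** none looked moved in the last pictures, but I did not measure their positions.

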